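Uncover the tube lift and hold its plunger down

ROBOT

A 6-joint arm with a two-finger parallel gripper is mounted at the origin on the work surface. World frame = base frame: x ahead of the robot, y to its left, z up, the work surface at z = 0. Lengths are in m, angles in rad, forces in N, time in s.
With the tool pointing down it reaches from about 0.35 to 1 m from the base axis. Payload 7.1 kg.
Tool frame: the origin (TCP) lies at the very end of the fingers, on their centre line; the grasp point (between the pads) lies 19 mm behind it; z points along the fingers, y is the direction in which the jaws open and shut (so a half turn about z gives the same grasp; the last joint's range is limited). The gripper opens to 85 mm and grips with 20 to 120 N. Pads are 22 mm wide; open, the fingers measure 114 mm over their backs; the gripper's body (76 mm by 85 mm) begins 54 mm behind the grasp point. The pads swing forward as they close: fully open they stand 13 mm farther back than shut.
Start: joints at [-1.343, 0.423, 1.63, -0, 1.089, -0.019], TCP at [0.153, -0.606, 0.231] pointing down, gripper open.
Joint ranges: [-3, 3], [-0.9, 2.11], [0.09, 2.58], [-1.31, 4.45], [0.11, 2.69], [-2.54, 2.54]. Speed limits (rad/s): [2.39, 2.39, 3.01, 3.14, 3.14, 3.14].

INTERFACE

Orientations are given as a unit quaternion [x, y, z, w].
In Python, from rig import r gives the robot as it stands.
- The arm moves only by the tool arm_command, never from a script. Its argument "steps" is one flat list of numbers, 5 for each row, row after row: the shift along the tool's x, y, z in m, then the turn about the tool's z in rad, then the finger opening in m, from 0 to 0.0854. In form: [dx, dy, dz, yaw, fingers, dx, dy, dz, yaw, fingers, ...]. A call has exactly 5 rows; each row is the pose to reach, as a shift and turn from the pose commanded when the call began, along the tool's axes at that moment; what a row does not reach only later rows make up. A row lasts 1/8 s, in which the tool goes at most 62.5 mm and 10.7 degrees, less where a joint would pass 70% of its speed; a pose out of reach is approached as far as the arm can. A call with a gripper value outside its range is refused whole. The fingers move at their own pace and stop on an object; "newtons" is the grip in N (left out, the last holds). Time passes only in rows, so rows that repeat a pose let the fingers close, or fill a call up. It gives the time, the measured TCP pose, the force and the opening at its end, in the units of the state.
- r.observe(): the state, without advancing time (a new reading comes with each control period).
- r.capture(name): name is "scene" or "top" or "wrist"; returns a dict with "frame" (384x512x3 uint8, red, green, blue), "intrinsics" (3x3 intrinsics, pixels), "rvec" (rotation vector, rad) and "tvec" (3), from world to camera coordinates, as OpenCV has them. Camera axes: x right, y down, z forward; pixel columns grow to the right and rows downward; lengths in m; the calibration is good to about 2 mm. A picture is of the moment at which its call begins. There is no depth.
- r.hand_in(): hands the job in, once; it reports no verdict.
The state is a dict: "time_s": time; "joint_positions": joint angles; "dq": joint speeds; "joint_torque": joint torques, N m; "eef_pos": TCP position; "orientation": TCP orientation; "force": force on the tool from outside, world axes, zero at the start; "torque": the same for the moment, N m; "width": finger opening in m.
Only numpy, scipy, OpenCV 4.12 (cv2) and the standard library are available. Lean on these libraries where they do the work, as an engineer would, in place of code of your own. Each camera call takes 0.05 s, during which the arm holds its last target.

TASK

Take the loose steel lid off the tube lift's well and set it down gently, knob up, on the blue mat. Then press the lift's green spring plunger 20 mm down, so that the blood tubes stand up out of the well, and finish while still holding it there for a colleague to take one: do not let go. Leave the other things on the bench where they stand.

Things in the scene. Friction and masses are not known exactly. Their poses are not given: they have to be found in the camera images.
- tube_lift: White bench instrument, fixed to the bench, 180 (its x) by 250 (its y) by 80 mm high, origin at the centre of its underside on the bench, z up; its front, with vents and lamps, faces -x. On its flat top stand a round grey collar (the well) at its own y = -62 mm and a spring plunger at its own y = +78 mm.
- well_rim (a point): Centre of the top rim of the well's grey collar, 102 mm above the bench. Collar outer diameter 110 mm, inner 100 mm, 22 mm high. Seven capped blood tubes stand in it, their tops 10 mm below the rim when the plunger is up.
- plunger_top (a point): Centre of the top face of the plunger's green round pad (44 mm across, 10 mm thick), 138 mm above the bench when up; moves down with it. Under the pad a 16 mm rod enters a black guide (40 mm across, top 94 mm above the bench). The rod is bare steel for the first 20 mm above the guide, then red: at 20 mm pressed the steel has just vanished and the red begins at the guide.
- plunger (a joint): Travel of the plunger in m: 0 = up, grows as it is pressed straight down, 0.030 = bottom stop. Spring-loaded, returns by itself when let go: it takes about 4 N to start, 11 N at 0.020 and 14 N at the bottom. The tubes rise 1.5 mm for each mm pressed; with the lid on they would push against it.
- lid: Loose steel lid, 0.2 to 0.35 kg, origin at the centre of its underside, z up. From the origin up: 0-7 mm a spigot 90 mm across that hangs in the collar with 5 mm play; 7-15 mm a disc 116 mm across that rests on the rim; 15-29 mm a neck 14 mm across; 29-49 mm a round black knob 28 mm across, to grip. At the start its origin is 95 mm above the bench.
- blue_mat: Blue flat square mat, 170 by 170 by 4 mm, fixed to the bench either left or right of the lift; origin at the centre of its underside.
- counter: White cell counter with black and red keys, 150 by 160 mm and 45 mm high (keys to 53 mm), fixed, on the other side of the lift from the mat; bystander. Origin at the centre of its underside.
- red_jar: Loose specimen jar with a red cap, 56 mm across, 70 mm high; bystander. Origin at the centre of its underside.
- white_pot: Loose white pot, 52 mm across, 50 mm high; bystander. Origin at the centre of its underside.
- tube_top (a point): Centre of the tops of the seven capped tubes (cap tops, 17 mm across, on a 77 mm circle overall), 10 mm below the well's rim when the plunger is up, 20 mm above it when the plunger is 20 mm down.
Mind the look-alikes: they are no part of the job. What is shaped like the lid but purple or yellow is not meant.

How it is judged:
By the outcome, as a careful person would: the job done as asked, in the order asked, and still so for the second after the job is handed in, while the arm keeps its last pose, push and grip.
It also fails if it takes over 48 s, if anything falls off the work surface, if the arm or the gripper's body presses on something with over 40 N, if the wrist force passes 120 N, or if a joint passes its speed limit or range.

## Working session

There is one attempt and no reset: what is moved stays moved. The work goes in short steps, Python scripts to look and compute and a tool call to move; the robot and the scene stay as the last step left them, time stands still between calls to the robot, and variables do not carry over. Pictures are saved under pics/ and viewed, and the job is handed in when it is done.

Besides the shell and the picture viewer there is one more tool, called as name(argument=value, ...), one argument or row to a line, values as JSON. arm_command: Moves the arm, as the interface text tells. Its arguments: {"type":"object","properties":{"steps":{"type":"array"},"newtons":{"type":"number"}},"required":["steps"]}

```bash
ls; mkdir -p pics; cat > h.py <<'E'
import numpy as np, cv2
from rig import r
def cap(n,f):
    c=r.capture(n); cv2.imwrite('pics/'+f,cv2.cvtColor(c['frame'],cv2.COLOR_RGB2BGR)); np.savez('pics/'+f+'.npz',**c); return c
def ray(c,u,v):
    R,_=cv2.Rodrigues(np.array(c['rvec'],float)); K=np.array(c['intrinsics']); t=np.array(c['tvec'],float).reshape(3)
    d=R.T@np.linalg.inv(K)@np.array([u,v,1.]); return -R.T@t,d
def onz(c,u,v,z):
    o,d=ray(c,u,v); return o+d*(z-o[2])/d[2]
def proj(c,P):
    p,_=cv2.projectPoints(np.array(P,float).reshape(-1,3),np.array(c['rvec'],float),np.array(c['tvec'],float),np.array(c['intrinsics'],float),None); return p.reshape(-1,2)
E
python3 - <<'E'
from h import *
print(r.observe())
for n in ['scene','top','wrist']:
    c=cap(n,n+'0.png'); print(n,c['frame'].shape, ray(c,256,192))
E
```

```text
pics
{'time_s': 0.0, 'joint_positions': array([-1.34298922e+00,  4.23850913e-01,  1.63072582e+00,  2.36487119e-05,
        1.08857025e+00, -1.89896574e-02]), 'dq': array([-1.56954539e-04,  6.09102346e-04,  9.65850635e-04,  1.42196649e-05,
       -8.79646761e-05,  1.25995762e-03]), 'joint_torque': array([ 1.23048587e-03, -5.57376802e+01, -2.81742507e+01,  4.21195580e-05,
        7.30793603e-03,  3.08192716e-05]), 'eef_pos': array([ 0.15259787, -0.60550804,  0.23052532]), 'orientation': array([ 9.92396452e-01,  1.23079965e-01, -7.05807478e-05, -7.74023806e-04]), 'force': array([ 0.41440029, -0.08861994, -0.01896363]), 'torque': array([0.00436173, 0.01795086, 0.00537966]), 'width': 0.0851442662254616}
scene (384, 512, 3) (array([ 0.90242519, -0.25200789,  0.84432855]), array([-0.47836787,  0.26860852, -0.83641341]))
top (384, 512, 3) (array([ 0.39556173, -0.0087465 ,  1.48786698]), array([ 0.07036331,  0.02414859, -0.99726504]))
wrist (384, 512, 3) (array([ 0.22439559, -0.58709705,  0.37328236]), array([-0.26787757, -0.05992618, -0.96168975]))
```

View pics/scene0.png

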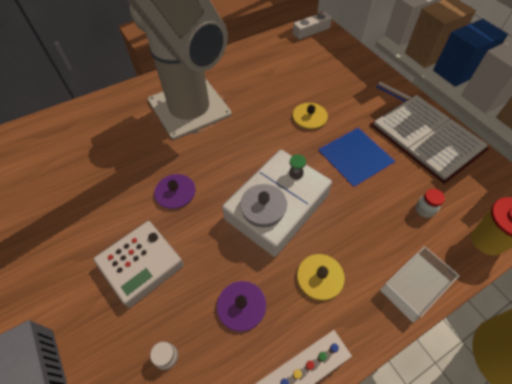

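View pics/top0.png

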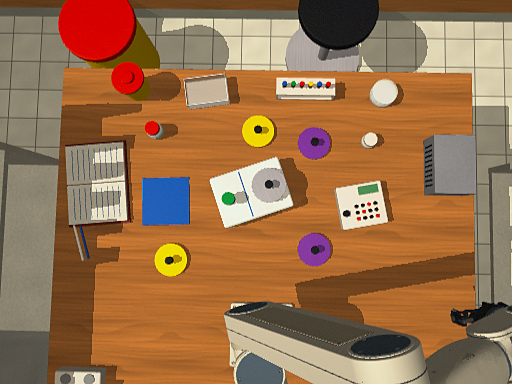

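View pics/wrist0.png

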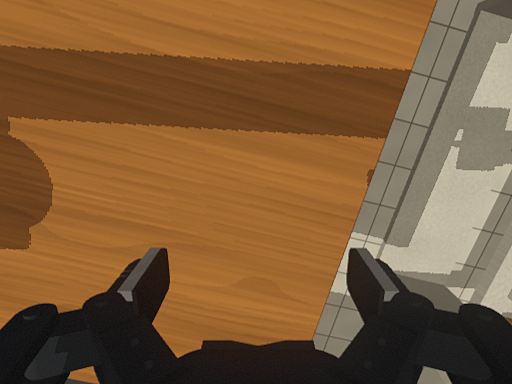

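Top view: lift centred near (252,192), grey lid at (269,184), green plunger at (229,198), blue mat at (166,201) on its +y side. Counter at (361,205), yellow/purple decoys around. Scene view: lid knob (264,198), plunger (298,162), mat (357,156). Measuring now.

```bash
cat > m.py <<'E'
from h import *
def blob(c,mask,near,minA=5,show=True):
    n,l,s,ce=cv2.connectedComponentsWithStats(mask.astype(np.uint8))
    b=[(np.hypot(*(ce[i]-near)),i) for i in range(1,n) if s[i,4]>=minA]
    d,i=min(b); 
    if show: print('   blob',ce[i].round(1),s[i].tolist())
    return ce[i],(l==i)
def cz(c,m,z):
    p=cv2.findContours(m.astype(np.uint8),cv2.RETR_EXTERNAL,cv2.CHAIN_APPROX_NONE)[0][0].reshape(-1,2)
    return np.array([onz(c,u,v,z) for u,v in p])
E
python3 - <<'E'
from m import *
L=lambda f:dict(np.load('pics/'+f+'.npz'))
T=L('top0.png');S=L('scene0.png')
def hsv(c): return cv2.cvtColor(c['frame'],cv2.COLOR_RGB2HSV).astype(int)
for nm,c,k,g,m in [('top',T,(269,184),(229,198),(166,201)),('scene',S,(264,197),(298,160),(357,156))]:
    H=hsv(c);h,s,v=H[...,0],H[...,1],H[...,2]
    print(nm)
    ce,mk=blob(c,(v<60),k); print(' knob top z.144',onz(c,*ce,.144).round(4),'mid .134',onz(c,*ce,.134).round(4))
    ce,mk=blob(c,(h>50)&(h<85)&(s>100)&(v>50),g); print(' green .138',onz(c,*ce,.138).round(4),'.133',onz(c,*ce,.133).round(4))
    ce,mk=blob(c,(h>100)&(h<125)&(s>150),m,200); q=cz(c,mk,.004)
    print(' mat',onz(c,*ce,.004).round(4), cv2.minAreaRect(q[:,:2].astype(np.float32)))
    # lid disc grey
    ce,mk=blob(c,(s<35)&(v>90)&(v<190),(k[0]+8,k[1]-8) if nm=='top' else (k[0],k[1]+10),100)
    q=cz(c,mk,.110); print(' disc',cv2.minEnclosingCircle(q[:,:2].astype(np.float32)))
    ce,mk=blob(c,(s<40)&(v>195),k,200)
    ims=c['frame'].copy()
f=cv2.resize(T['frame'][140:290,120:420],None,fx=2.6,fy=2.6,interpolation=cv2.INTER_CUBIC);cv2.imwrite('pics/tz.png',f[...,::-1])
f=cv2.resize(S['frame'][90:270,200:410],None,fx=3.3,fy=3.3,interpolation=cv2.INTER_CUBIC);cv2.imwrite('pics/sz.png',f[...,::-1])
E
```

```text
top
   blob [268.6 183.7] [265, 180, 8, 8, 51]
 knob top z.144 [ 0.5183 -0.0164  0.144 ] mid .134 [ 0.5192 -0.0165  0.134 ]
   blob [227.8 198.1] [222, 192, 13, 13, 129]
 green .138 [0.4688 0.1154 0.138 ] .133 [0.4691 0.1159 0.133 ]
   blob [165.1 200.7] [142, 177, 47, 48, 2164]
 mat [0.4623 0.3528 0.004 ] ((0.46231046319007874, 0.352758526802063), (0.16728636622428894, 0.1662476807832718), 2.3836824893951416)
   blob [269.2 184. ] [252, 168, 38, 35, 780]
 disc ((0.5178120732307434, -0.025383049622178078), 0.06526205688714981)
   blob [244.7 194.3] [210, 157, 83, 71, 2341]
scene
   blob [263.1 197.9] [259, 193, 9, 11, 79]
 knob top z.144 [ 0.525  -0.0212  0.144 ] mid .134 [ 0.5196 -0.0179  0.134 ]
   blob [297.5 161.1] [291, 155, 14, 13, 138]
 green .138 [0.4722 0.1141 0.138 ] .133 [0.4692 0.1167 0.133 ]
   blob [355.9 156.2] [321, 130, 72, 55, 2079]
 mat [0.4681 0.3487 0.004 ] ((0.4643652141094208, 0.35094866156578064), (0.16016224026679993, 0.15983158349990845), 2.152600049972534)
   blob [268.  201.7] [240, 171, 70, 53, 1618]
 disc ((0.5191289782524109, 0.012888416647911072), 0.0888276994228363)Traceback (most recent call last):
  File "<stdin>", line 15, in <module>
  File "m.py", line 5, in blob
    d,i=min(b);
        ~~~^^^
ValueError: min() iterable argument is empty
```

arm_command(
  steps=[0.02,-0.019,0,0,0.085,0.06,-0.058,0,0,0.085,0.103,-0.1,0,0,0.085,0.147,-0.142,0,0,0.085,0.19,-0.184,0,0,0.085],
  newtons=60,
)

```text
time_s: 0.78
eef_pos: [0.2927, -0.3795, 0.2313]
orientation: [0.992, 0.123, 0.0, -0.0]
force: [0.8, -0.3, 0.7]
width: 0.0851
```

```bash
cat >> h.py <<'E'
from scipy.spatial.transform import Rotation as Ro
def go(X):
    o=r.observe(); R=Ro.from_quat(o['orientation']).as_matrix()
    print('t',round(o['time_s'],2),'tcp',o['eef_pos'].round(4),'F',o['force'].round(1),'w',round(o['width'],4),'tilt',R[:,2].round(3),'x',R[:,0].round(4),'q',o['joint_positions'].round(2))
    if X is not None: print('shift',(R.T@(np.array(X)-o['eef_pos'])).round(4))
E
python3 -c "
from h import *
go([.5185,-.0165,.19])"
```

```text
t 0.78 tcp [ 0.2927 -0.3795  0.2313] F [ 0.8 -0.3  0.7] w 0.0851 tilt [ 0.  0. -1.] x [9.698e-01 2.438e-01 2.000e-04] q [-0.94  0.21  1.94  0.    0.99  0.39]
shift [ 0.3075 -0.297   0.0413]
```

arm_command(
  steps=[0.041,-0.04,0,0,0.085,0.082,-0.08,0,0,0.085,0.124,-0.12,0,0,0.085,0.166,-0.16,0,0,0.085,0.208,-0.2,0,0,0.085],
)

```text
time_s: 1.4
eef_pos: [0.4456, -0.1347, 0.2314]
orientation: [0.992, 0.123, 0.0, 0.0]
force: [0.3, -0.7, -0.8]
width: 0.085
```

arm_command(
  steps=[0.035,-0.034,0.005,0,0.085,0.065,-0.063,0.015,0,0.085,0.088,-0.085,0.025,0,0.085,0.1,-0.097,0.03,0,0.085,0.1,-0.097,0.03,0,0.085],
)

```text
time_s: 2.02
eef_pos: [0.518, -0.0175, 0.2009]
orientation: [0.992, 0.124, -0.001, -0.0]
force: [0.5, -1.0, -0.5]
width: 0.0849
```

```bash
python3 -c "
from m import *
go([.5185,-.0165,.118])
c=cap('wrist','w1.png'); print(proj(c,[[.5185,-.0165,.144],[.469,.1155,.138]]))
c=cap('top','t1.png')"
```

```text
t 2.02 tcp [ 0.518  -0.0175  0.2009] F [ 0.5 -1.  -0.5] w 0.0849 tilt [-0.001 -0.    -1.   ] x [ 0.9693  0.2457 -0.001 ] q [-0.06  0.31  1.89 -0.    0.95  1.27]
shift [ 0.0008 -0.0009  0.0829]
[[257.36067707 214.49707888]
 [ 66.42968972 231.48922462]]
```

View pics/w1.png

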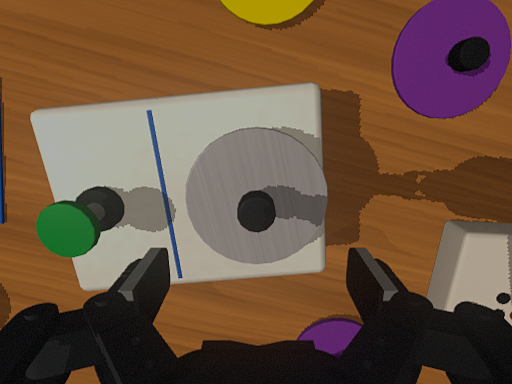

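The wrist view shows the knob at (256,211) and the pad at (69,229), within about 3 px of my projections. Descending.

arm_command(
  steps=[0.001,-0.001,0.02,0,0.085,0.001,-0.001,0.045,0,0.085,0.001,-0.001,0.065,0,0.085,0.001,-0.001,0.078,0,0.085,0.001,-0.001,0.083,0,0.085],
)

```text
time_s: 2.75
eef_pos: [0.5185, -0.0174, 0.1181]
orientation: [0.992, 0.123, -0.0, -0.0]
force: [0.9, -0.4, -0.4]
width: 0.0852
```

arm_command(
  steps=[0,0,0,0,0.04,0,0,0,0,0.03,0,0,0,0,0.02,0,0,0,0,0.015,0,0,0,0,0.015],
  newtons=60,
)

```text
time_s: 3.38
eef_pos: [0.5193, -0.0167, 0.1191]
orientation: [0.992, 0.123, 0.001, 0.0]
force: [-1.4, -0.2, 5.7]
width: 0.0264
```

```bash
python3 -c "
from m import *
go([.5185,-.0165,.118])
c=cap('wrist','w2.png');c=cap('scene','s2.png')"
```

```text
t 3.38 tcp [ 0.5193 -0.0167  0.1191] F [-1.4 -0.2  5.7] w 0.0264 tilt [ 0.001 -0.    -1.   ] x [0.9697 0.2445 0.0011] q [-0.06  0.44  1.94 -0.    0.77  1.27]
shift [-0.0007 -0.0004  0.0011]
```

View pics/w2.png

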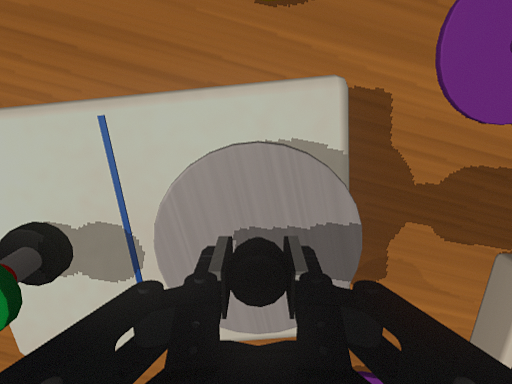

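The wrist view shows the knob at (259,271) held between both pads. The 26 mm opening says it's gripped. I'll lift gently.

arm_command(
  steps=[0,0,-0.004,0,0.015,0,0,-0.012,0,0.015,0,0,-0.025,0,0.015,0,0,-0.045,0,0.015,0,0,-0.065,0,0.015],
)

```text
time_s: 4.1
eef_pos: [0.5189, -0.0167, 0.1846]
orientation: [0.992, 0.123, 0.0, 0.0]
force: [0.5, 0.0, -3.0]
width: 0.0258
```

arm_command(
  steps=[0,0,-0.02,0,0.015,0,0,-0.035,0,0.015,0,0,-0.045,0,0.015,0,0,-0.045,0,0.015,0,0,-0.045,0,0.015],
)

```text
time_s: 4.72
eef_pos: [0.5184, -0.0167, 0.2277]
orientation: [0.992, 0.123, -0.001, -0.0]
force: [-0.7, -0.2, -1.9]
width: 0.0263
```

```bash
python3 -c "
from m import *
go([.4625,.3525,.225])
c=cap('wrist','w3.png');c=cap('scene','s3.png')"
```

```text
t 4.72 tcp [ 0.5184 -0.0167  0.2277] F [-0.7 -0.2 -1.9] w 0.0263 tilt [-0.001  0.    -1.   ] x [ 0.9697  0.2443 -0.0011] q [-0.06  0.27  1.87 -0.    1.    1.27]
shift [ 0.036  -0.3717  0.0028]
```

View pics/w3.png

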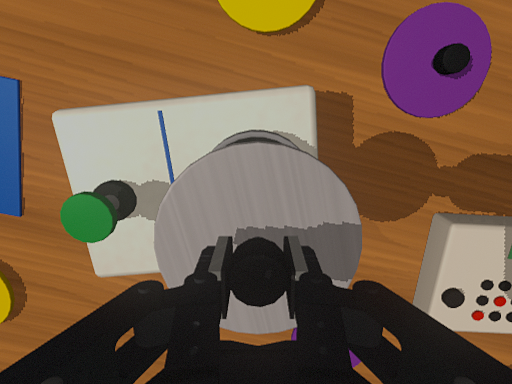

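View pics/s3.png

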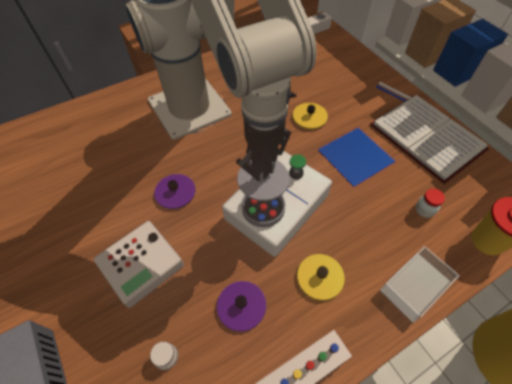

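The lid is out (scene: tubes visible in the well at (263,208)) and sits unchanged in the pads. Moving it over the mat.

arm_command(
  steps=[0.002,-0.02,0,0,0.015,0.006,-0.06,0,0,0.015,0.011,-0.112,0,0,0.015,0.016,-0.164,0,0,0.015,0.021,-0.216,0,0,0.015],
)

```text
time_s: 5.45
eef_pos: [0.4859, 0.1993, 0.2278]
orientation: [0.992, 0.123, -0.0, 0.0]
force: [0.3, 0.4, -2.5]
width: 0.0264
```

arm_command(
  steps=[0.005,-0.05,0,0,0.015,0.009,-0.095,0.01,0,0.015,0.012,-0.13,0.03,0,0.015,0.014,-0.15,0.06,0,0.015,0.015,-0.156,0.085,0,0.015],
)

```text
time_s: 6.08
eef_pos: [0.462, 0.3539, 0.1416]
orientation: [0.992, 0.124, -0.001, 0.0]
force: [-0.0, -0.6, -1.6]
width: 0.0263
```

```bash
python3 -c "
from m import *
go([.4625,.3525,.028])
c=cap('wrist','w4.png');c=cap('scene','s4.png')"
```

```text
t 6.08 tcp [0.462  0.3539 0.1416] F [-0.  -0.6 -1.6] w 0.0263 tilt [-0.001 -0.001 -1.   ] x [ 0.9693  0.2459 -0.0012] q [0.63 0.48 1.79 0.   0.88 1.96]
shift [0.0002 0.0014 0.1136]
```

View pics/w4.png

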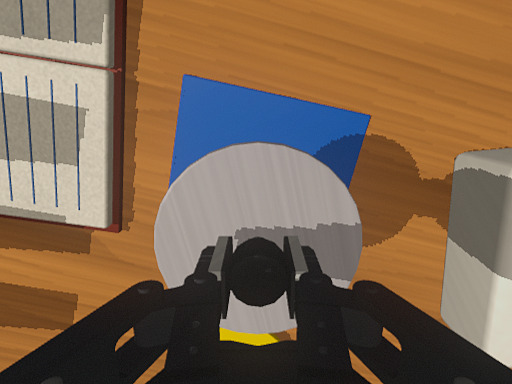

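View pics/s4.png

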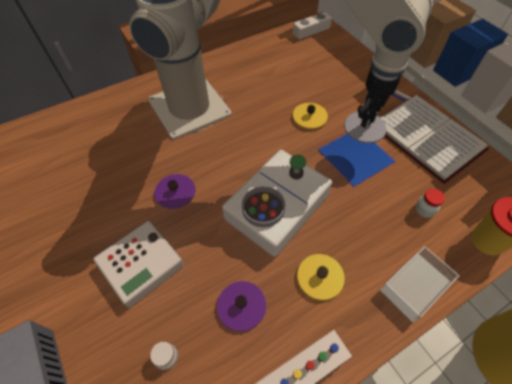

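Lid is centred above the mat. Lowering, slowly at the end.

arm_command(
  steps=[0,0.001,0.02,0,0.015,0,0.001,0.045,0,0.015,0,0.001,0.07,0,0.015,0,0.001,0.09,0,0.015,0,0.001,0.1,0,0.015],
)

```text
time_s: 6.8
eef_pos: [0.4631, 0.3515, 0.0426]
orientation: [0.992, 0.123, -0.0, 0.0]
force: [-0.3, -0.2, -1.9]
width: 0.0263
```

arm_command(
  steps=[0,0,0.002,0,0.015,0,0,0.004,0,0.015,0,0,0.006,0,0.015,0,0,0.008,0,0.015,0,0,0.009,0,0.015],
)

```text
time_s: 7.42
eef_pos: [0.4631, 0.3519, 0.0344]
orientation: [0.992, 0.123, 0.0, -0.0]
force: [-0.5, -0.4, -2.3]
width: 0.0262
```

```bash
python3 -c "
from m import *
go([.4625,.3525,.028])"
```

```text
t 7.42 tcp [0.4631 0.3519 0.0344] F [-0.5 -0.4 -2.3] w 0.0262 tilt [ 0.  0. -1.] x [9.697e-01 2.444e-01 2.000e-04] q [0.63 0.65 1.82 0.   0.68 1.95]
shift [-0.0004 -0.0007  0.0064]
```

arm_command(
  steps=[0,0,0.001,0,0.015,0,0,0.002,0,0.015,0,0,0.003,0,0.015,0,0,0.004,0,0.015,0,0,0.004,0,0.015],
)

```text
time_s: 8.05
eef_pos: [0.4631, 0.3518, 0.0302]
orientation: [0.992, 0.123, -0.0, 0.0]
force: [-0.5, 0.8, -3.2]
width: 0.026
```

arm_command(
  steps=[0,0,0.0005,0,0.015,0,0,0.001,0,0.015,0,0,0.0015,0,0.015,0,0,0.002,0,0.015,0,0,0.002,0,0.015],
)

```text
time_s: 8.68
eef_pos: [0.4631, 0.3518, 0.0283]
orientation: [0.992, 0.123, -0.0, 0.0]
force: [0.8, 0.2, -2.4]
width: 0.0262
```

arm_command(
  steps=[0,0,0.0004,0,0.015,0,0,0.0008,0,0.015,0,0,0.0012,0,0.015,0,0,0.0012,0,0.015,0,0,0.0012,0,0.015],
)

```text
time_s: 9.3
eef_pos: [0.4631, 0.3518, 0.0281]
orientation: [0.992, 0.123, 0.0, -0.0]
force: [-3.3, -1.5, 9.5]
width: 0.0258
```

```bash
python3 -c "
from m import *
go([.4625,.3525,.028])
c=cap('scene','s5.png')"
```

```text
t 9.3 tcp [0.4631 0.3518 0.0281] F [-3.3 -1.5  9.5] w 0.0258 tilt [ 0.  0. -1.] x [9.697e-01 2.444e-01 2.000e-04] q [0.63 0.66 1.82 0.   0.66 1.95]
shift [-0.0004 -0.0008  0.0001]
```

Touched down at TCP z = 0.028 as predicted (+9.5 N). Relaxing the push by 0.8 mm and opening.

arm_command(
  steps=[0,0,-0.0008,0,0.015,0,0,-0.0008,0,0.03,0,0,-0.0008,0,0.04,0,0,-0.0008,0,0.05,0,0,-0.0008,0,0.06],
  newtons=20,
)

```text
time_s: 9.98
eef_pos: [0.4631, 0.3519, 0.0279]
orientation: [0.992, 0.123, 0.0, -0.0]
force: [1.0, -0.1, -0.5]
width: 0.0599
```

arm_command(
  steps=[0,0,-0.0008,0,0.06,0,0,-0.008,0,0.06,0,0,-0.025,0,0.06,0,0,-0.055,0,0.06,0,0,-0.095,0,0.06],
)

```text
time_s: 10.6
eef_pos: [0.4628, 0.3516, 0.1244]
orientation: [0.992, 0.123, -0.0, 0.0]
force: [-0.7, 0.1, 0.3]
width: 0.0599
```

```bash
python3 -c "
from m import *
go([.469,.1155,.2])
c=cap('scene','s6.png');c=cap('wrist','w6.png')"
```

```text
t 10.6 tcp [0.4628 0.3516 0.1244] F [-0.7  0.1  0.3] w 0.0599 tilt [-0.001 -0.    -1.   ] x [ 9.697e-01  2.443e-01 -7.000e-04] q [0.63 0.5  1.8  0.   0.84 1.95]
shift [-0.0517  0.2305 -0.0755]
```

View pics/s6.png

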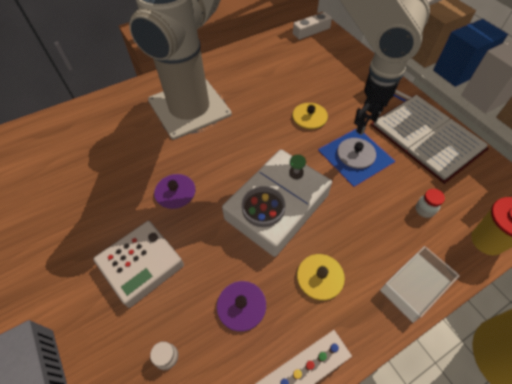

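View pics/w6.png

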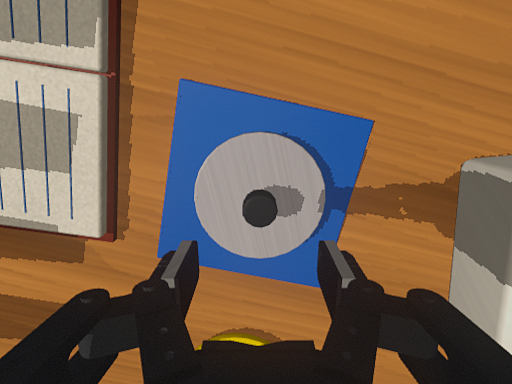

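Lid stands on the mat, knob up (wrist (260,208), disc fully inside the blue square). Moving to the plunger with fingers closing.

arm_command(
  steps=[0,0,-0.04,0,0.03,-0.004,0.02,-0.075,0,0,-0.013,0.06,-0.075,0,0,-0.025,0.11,-0.075,0,0,-0.036,0.16,-0.075,0,0],
)

```text
time_s: 11.32
eef_pos: [0.467, 0.1865, 0.1985]
orientation: [0.992, 0.123, 0.0, -0.0]
force: [1.3, 0.7, -0.0]
width: 0.0002
```

arm_command(
  steps=[-0.01,0.045,0,0,0,-0.015,0.066,0.01,0,0,-0.0157,0.0705,0.025,0,0,-0.0157,0.0705,0.03,0,0,-0.0157,0.0705,0.03,0,0],
  newtons=40,
)

```text
time_s: 11.95
eef_pos: [0.469, 0.1164, 0.1674]
orientation: [0.992, 0.124, -0.001, -0.0]
force: [-1.1, -0.2, 1.3]
width: -0.0001
```

```bash
python3 -c "
from m import *
go([.469,.1155,.138])
c=cap('scene','s7.png');print(proj(c,[[.469,.1155,.138]]));c=cap('wrist','w7.png');print(proj(c,[[.469,.1155,.138]]))
h,s,v=cv2.split(cv2.cvtColor(c['frame'],cv2.COLOR_RGB2HSV))
ce,mk=blob(c,(h>50)&(h<85)&(s>100)&(v>40),(256,230)); q=cz(c,mk,.138);print(cv2.minEnclosingCircle(q[:,:2].astype(np.float32)),onz(c,*ce,.138))
"
```

```text
t 11.95 tcp [0.469  0.1164 0.1674] F [-1.1 -0.2  1.3] w -0.0001 tilt [-0.001 -0.    -1.   ] x [ 0.9695  0.2452 -0.001 ] q [0.22 0.31 1.99 0.   0.85 1.54]
shift [-0.0002  0.0009  0.0294]
[[297.25117479 160.07082434]]
[[260.19359967 231.74122952]]
   blob [258.1 221.1] [224, 195, 70, 55, 2699]
((0.470750629901886, 0.11727545410394669), 0.02190728299319744) [0.47546666 0.11847212 0.138     ]
```

View pics/w7.png

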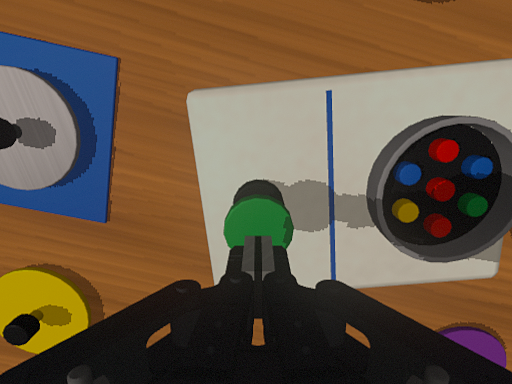

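View pics/s7.png

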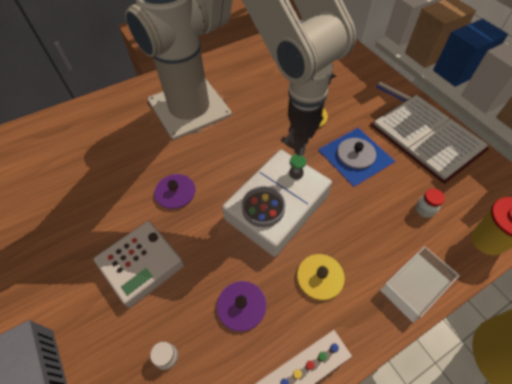

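Pad centre from the wrist is (0.471, 0.117), TCP at (0.469, 0.116): close enough. Down to contact.

arm_command(
  steps=[0.001,0,0.01,0,0,0.001,0,0.02,0,0,0.001,0,0.026,0,0,0.001,0,0.028,0,0,0.001,0,0.03,0,0],
)

```text
time_s: 12.68
eef_pos: [0.4703, 0.1159, 0.1378]
orientation: [0.992, 0.123, 0.0, -0.0]
force: [-1.3, 0.2, 3.9]
width: -0.0001
```

arm_command(
  steps=[0,0,0.002,0,0,0,0,0.004,0,0,0,0,0.006,0,0,0,0,0.008,0,0,0,0,0.01,0,0],
)

```text
time_s: 13.3
eef_pos: [0.4704, 0.1159, 0.1282]
orientation: [0.992, 0.123, 0.0, -0.0]
force: [-2.1, 0.0, 6.5]
width: 0.0001
```

```bash
python3 -c "
from m import *
go([.47,.1165,.118])"
```

```text
t 13.3 tcp [0.4704 0.1159 0.1282] F [-2.1  0.   6.5] w 0.0001 tilt [ 0.  0. -1.] x [9.697e-01 2.443e-01 3.000e-04] q [ 0.22  0.38  2.01 -0.    0.75  1.54]
shift [-0.0002 -0.0007  0.0102]
```

arm_command(
  steps=[0,0,0.003,0,0,0,0,0.006,0,0,0,0,0.008,0,0,0,0,0.0095,0,0,0,0,0.0102,0,0],
)

```text
time_s: 13.92
eef_pos: [0.4704, 0.1159, 0.1183]
orientation: [0.992, 0.123, 0.0, -0.0]
force: [-2.6, -0.7, 9.3]
width: 0.0003
```

```bash
python3 -c "
from m import *
for i in range(3): go([.47,.1165,.118]); c=cap('scene','s8%d.png'%i)
w=cap('wrist','w8.png')
f=cv2.resize(c['frame'][130:250,210:350],None,fx=5,fy=5,interpolation=cv2.INTER_CUBIC);cv2.imwrite('pics/s8z.png',f[...,::-1])
"
```

```text
t 13.93 tcp [0.4704 0.1159 0.1183] F [-2.6 -0.7  9.3] w 0.0003 tilt [ 0.  0. -1.] x [9.697e-01 2.443e-01 5.000e-04] q [ 0.22  0.4   2.01 -0.    0.73  1.54]
shift [-0.0003 -0.0006  0.0003]
t 13.97 tcp [0.4704 0.1159 0.1182] F [-2.5 -0.5 10.3] w 0.0001 tilt [ 0.  0. -1.] x [9.697e-01 2.443e-01 5.000e-04] q [ 0.22  0.4   2.01 -0.    0.73  1.54]
shift [-0.0003 -0.0007  0.0002]
t 14.03 tcp [0.4704 0.1159 0.1183] F [-2.8 -0.9 10.2] w 0.0 tilt [ 0.  0. -1.] x [9.697e-01 2.443e-01 5.000e-04] q [0.22 0.4  2.01 0.   0.73 1.54]
shift [-0.0003 -0.0007  0.0003]
```

View pics/s8z.png

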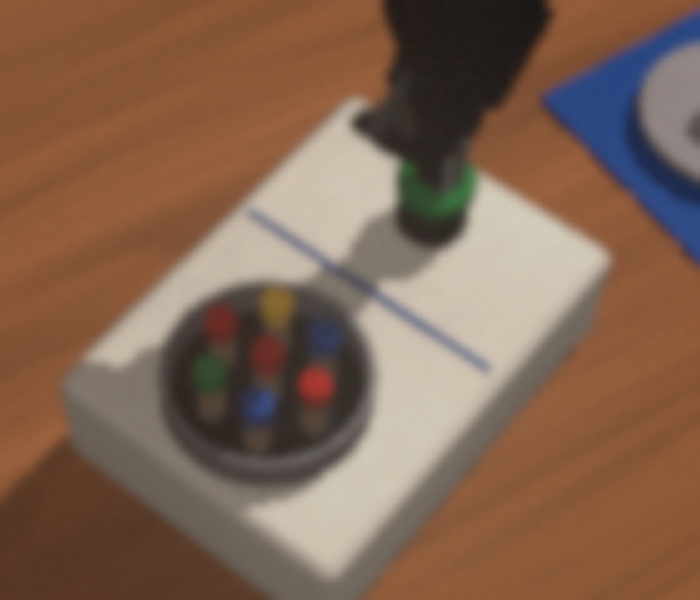

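View pics/w8.png

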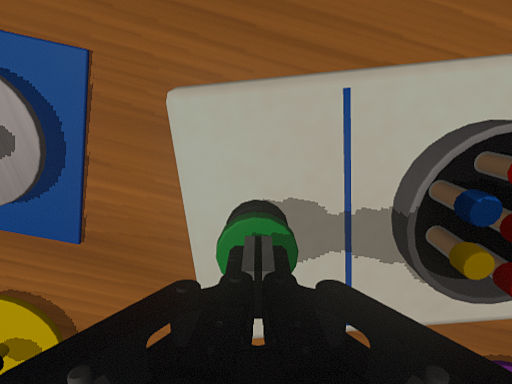

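Pressed to about 19.7 mm by TCP height, 10 N; the tubes stand above the rim. Cross-checking the travel from the tube rise in the wrist views.

```bash
python3 - <<'E'
from m import *
L=lambda f:dict(np.load('pics/'+f+'.npz'))
a,b=L('w7.png'),L('w8.png')
from scipy.optimize import least_squares
for nm,lo,hi,pa,pb in [('blue',100,125,(410,175),(485,208)),('yellow',18,32,(405,211),(477,260))]:
    out=[]
    for c,p in((a,pa),(b,pb)):
        h,s,v=cv2.split(cv2.cvtColor(c['frame'],cv2.COLOR_RGB2HSV))
        for vmin in (120,):
            ce,mk=blob(c,(h>=lo)&(h<=hi)&(s>120)&(v>vmin),p,15)
        out.append(ce)
    P=onz(a,*out[0],.092-.003)   # cap centroid a little below top
    f=lambda z:(proj(b,[P[0],P[1],z[0]])[0]-out[1])
    s=least_squares(f,[.12]); print(nm,P.round(4),'z after',s.x,'rise',s.x-P[2],'resid px',f(s.x))
c=L('s82.png')
# predicted pixels of guide front top edge & pad bottom edge at travel 20
f=c['frame'][150:190,280:316]; f=cv2.resize(f,None,fx=16,fy=14,interpolation=cv2.INTER_NEAREST);cv2.imwrite('pics/s8r.png',f[...,::-1])
f=b['frame'][180:300,200:320]; f=cv2.resize(f,None,fx=5,fy=5,interpolation=cv2.INTER_NEAREST);cv2.imwrite('pics/w8r.png',f[...,::-1])
E
```

```text
blob [409.6 174.1] [400, 164, 21, 21, 320]
   blob [ 78.6 188.8] [77, 181, 3, 18, 26]
blue [0.5211 0.0134 0.089 ] z after [-786677.52] rise [-786677.609] resid px [179.26160841 -83.50885837]
   blob [407.8 212. ] [398, 203, 20, 19, 293]
   blob [ 24.  325.7] [0, 300, 58, 52, 1732]
yellow [0.4927 0.0031 0.089 ] z after [-535265.04] rise [-535265.129] resid px [ 233.85241129 -220.41014459]
```

View pics/s8r.png

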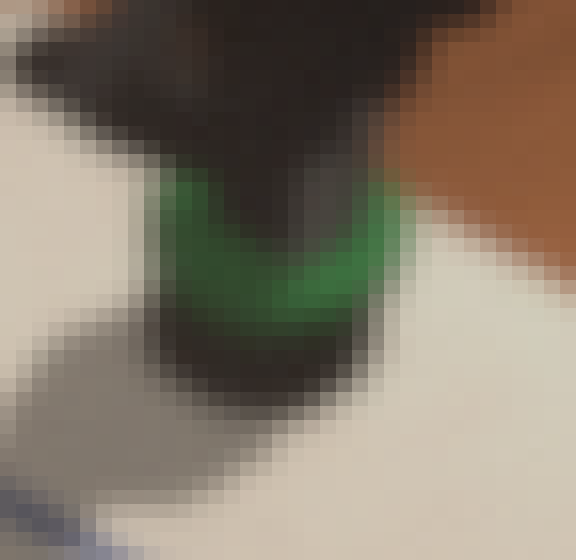

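View pics/w8r.png

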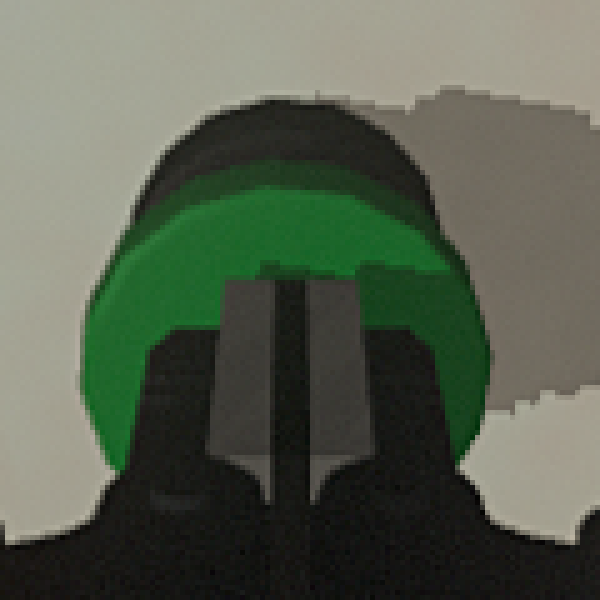

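```bash
python3 - <<'E'
from m import *
L=lambda f:dict(np.load('pics/'+f+'.npz'))
b=L('w8.png')
print(b['frame'][208,485],b['frame'][260,470])
f=np.hstack([cv2.resize(x['frame'][y:y+130,u:u+130],None,fx=3,fy=3,interpolation=cv2.INTER_NEAREST) for x,y,u in((L('w7.png'),130,370),(b,170,382))]);cv2.imwrite('pics/caps.png',f[...,::-1])
E
```

```text
[12 37 74] [119  94   0]
```

View pics/caps.png

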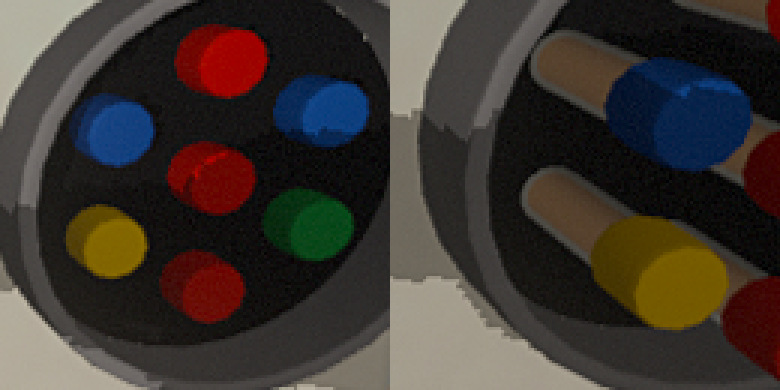

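Reading cap-top centres: raised-before blue (410.3,174), yellow (408.7,212.7); after blue (486,211.3), yellow (479,266).

```bash
python3 - <<'E'
from m import *
from scipy.optimize import least_squares
L=lambda f:dict(np.load('pics/'+f+'.npz'))
a,b=L('w7.png'),L('w8.png')
for n,pa,pb in [('blue',(410.3,174),(486,211.3)),('yellow',(408.7,212.7),(479,266))]:
    P=onz(a,*pa,.092); f=lambda z:proj(b,[P[0],P[1],z[0]])[0]-pb
    s=least_squares(f,[.12],x_scale=.01); print(n,P.round(4),'rise',s.x-.092,'travel',(s.x-.092)/1.5,f(s.x).round(1))
T=L('t1.png')
E
```

```text
blue [0.5215 0.0146 0.092 ] rise [0.02942106] travel [0.01961404] [ 0.2 -0.4]
yellow [0.493  0.0041 0.092 ] rise [0.02900649] travel [0.01933766] [ 0.1 -0.2]
```

Tube rise gives 19.3–19.6 mm and TCP height gives 19.7 mm. I'll press another 0.4 mm and hold.

arm_command(
  steps=[0,0,0.0002,0,0,0,0,0.0004,0,0,0,0,0.0004,0,0,0,0,0.0004,0,0,0,0,0.0004,0,0],
)

```text
time_s: 14.75
eef_pos: [0.4705, 0.1159, 0.118]
orientation: [0.992, 0.123, 0.0, -0.0]
force: [-2.7, -0.8, 10.3]
width: 0.0
```

```bash
python3 -c "
from m import *
go([.47,.1165,.118]); c=cap('top','t9.png');c=cap('scene','s9.png');go(None)"
```

```text
t 14.75 tcp [0.4705 0.1159 0.118 ] F [-2.7 -0.8 10.3] w 0.0 tilt [ 0.001  0.    -1.   ] x [9.697e-01 2.443e-01 6.000e-04] q [ 0.22  0.4   2.01 -0.    0.73  1.54]
shift [-0.0003 -0.0007 -0.    ]
t 14.85 tcp [0.4704 0.1159 0.118 ] F [-2.8 -0.7  9.9] w -0.0002 tilt [ 0.001  0.    -1.   ] x [9.697e-01 2.443e-01 6.000e-04] q [ 0.22  0.4   2.01 -0.    0.73  1.54]
```

View pics/s9.png

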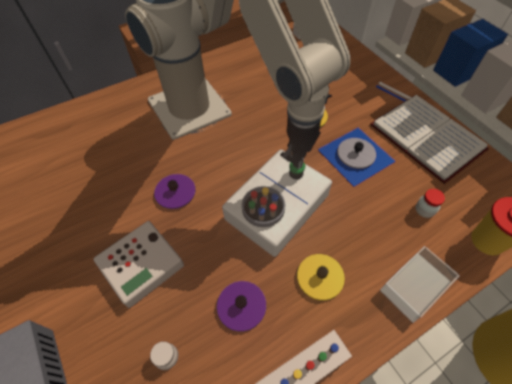

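arm_command(
  steps=[0,0,0.0003,0,0,0,0,0.0003,0,0,0,0,0.0003,0,0,0,0,0.0003,0,0,0,0,0.0003,0,0],
)

```text
time_s: 15.48
eef_pos: [0.4704, 0.1159, 0.1177]
orientation: [0.992, 0.123, 0.0, -0.0]
force: [-3.6, -1.8, 10.9]
width: -0.0001
```

```bash
python3 -c "
from m import *
go(None); print(r.hand_in())"
```

```text
t 15.47 tcp [0.4704 0.1159 0.1177] F [-3.6 -1.8 10.9] w -0.0001 tilt [ 0.  0. -1.] x [9.697e-01 2.443e-01 5.000e-04] q [ 0.22  0.4   2.01 -0.    0.73  1.54]
the job is handed in; nothing more can be done
None
```

I lifted the steel lid off the well and set it down knob up, well inside the blue mat, touching down at about 10 N. I then pressed the green plunger with shut fingers and handed in at 15.5 s, still holding it down.

**Press depth:** At hand-in the TCP was at z = 0.1177, which is about 20.3 mm of travel, with 10.9 N on the plunger (11 N expected at 20 mm). Before the last 0.6 mm of press, the tube rise in the wrist images gave 19.3–19.6 mm against 19.7 mm from the TCP. The two checks differ by a few tenths of a millimetre, so the true travel is about 20 mm.

**Not confirmed:** The rod's red/steel mark was hidden under the pad, so I could not read it directly.

**Bystanders:** In the last scene view the lid was still on the mat and the tubes stood out of the well. The jar, pot, counter and look-alike lids looked unmoved, judged by eye; the arm half hid the yellow lid near the mat.

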